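# Slide the top steel blank off the stack and home on the jig's bed

## Task

Slide the top steel blank off the stack in the magazine, sideways and flat, across the small gap onto the jig's landing bed and fully home against the stop at its far end. A sprung side pad grips the blank over the last part, so push firmly but never with more than about 20 newtons, do not knock it into the stop, do not lift or tip it, and leave the blanks below in the magazine and the things on the bench where they are. Let go of everything at the end.

Things in the scene. Friction and masses are not known exactly. Their poses are not given: they have to be found in the camera images.
- jig: Dark steel jig bolted to the bench, 118 x 250 mm, with a spring housing out to x -77 mm. Origin: underside centre, on the bench top; z up; blanks slide along its +y. Magazine with a stack of four blanks at its -y end, lower, grey landing bed with stop at its +y end. Lightly oiled: steel on steel friction about 0.18 to 0.27; pressed on the steel with 12 to 18 N, fingertips drag the top blank along, with less they tend to slip. All mm below are in this frame.
- magazine (a point): Centre of the magazine floor: x 0, y -62, z 12 mm. Side walls (inner faces x -36.5 and 36.5, y -109 to -17, tops z 50) and rear wall (y -116.5 to -108.5, top z 49); open to +y, no front wall. The stack's top face is at z 52, only 2 to 3 mm above the walls, with no room for a finger beside the blanks.
- bed (a point): Middle of the landing bed's upper face: x 0, y 45.5, z 40.5 mm, 1.5 mm lower than the top blank's underside. Level, y -5 to 96, between guide rails (inner faces x -37 and 37, tops z 50, flared at the entrance). Between the stack's front edge (y -17) and the bed is an open gap of 12 mm.
- home (a point): Where the blank's centre is when it is fully home, touching the stop: x 2, y 51, z 45.5 mm (the sprung pad keeps it against the +x rail). It is then clear of the stack.
- pad_face (a point): Middle of the face of a sprung brass side pad that sticks out of the -x rail, at x -29, y 68, z 46.5 mm: flat y 56 to 80, lead-in ramp y 24 to 56. The blank pushes it 4 mm back (9 N at rest, 17 N then), so it drags over the last 70 mm: a push of up to 13 N on the ramp, then 5 to 8 N, keeps it moving; more is the stop. It stays where it is left.
- stop: The stop, a dark steel bar across the far (+y) end of the landing bed, 92 mm wide, rising 9.5 mm over the bed. Fixed to the jig. Origin: centre of the lower edge of the face that the blank meets, at x = 0, y = 96, z = 12 mm of the jig.
- blank1: The top blank of the stack, the one to move: a plain bright steel plate, 70 mm along its x, 90 mm along its y, 10 mm thick, about 0.5 kg (0.35 to 0.65). Origin: its centre (half-way up); axes as the jig's. Too long to be gripped by its ends.
- blank2: The blank number 2 from the top, the same plate as the top one. Origin: its centre, at z = 37 mm. To stay where it is.
- blank3: The blank number 3 from the top, the same plate as the top one. Origin: its centre, at z = 27 mm. To stay where it is.
- blank4: The blank number 4 from the top, the same plate as the top one. Origin: its centre, at z = 17 mm. To stay where it is.
- bush: A bystander: brass bush, a plain tube 40 mm across and 30 mm high, standing on the bench close to the jig. Origin: its underside centre.
- seal: A bystander: black rubber ring 68 mm across, 14 mm high, lying close to the jig. Origin: its underside centre.
- seal_small: A bystander: black rubber ring 52 mm across, 12 mm high, lying close to the jig. Origin: its underside centre.
- wrench: A bystander: steel open wrench 160 mm long, lying on the bench. Origin: the underside at the middle.
- brush: A bystander: bench brush 180 mm long, lying on the bench. Origin: the underside at the middle.
- tin: A bystander: plain grey tin, 66 mm across, 90 mm high, standing on the bench. Origin: its underside centre.
- mount: A bystander: black rubber mount, 60 mm across and 36 mm high with a steel stud 20 mm long standing on it. Origin: its underside centre.
There are look-alikes about, which are no part of the job. Leave any brown or green look-alike of the blank1 alone.

How it is judged (in metres and radians):
On the way, in this order (a step that is already met when the one before it is completed fails the run):
1. The top blank has been slid at least 35 mm along the jig, its front edge over the landing bed, flat (y of blank1 in the frame of jig above -0.025 m and z of blank1 in the frame of jig below 0.05 m and angle between blank1's own z axis and vertical below 0.1 rad), for 0.05 s.
2. The blank lies on the bed, home against the stop (y of blank1 in the frame of jig between 0.0495 and 0.0535 m and z of blank1 in the frame of jig between 0.043 and 0.0465 m and angle between the y axis of blank1 and the y axis of jig, either way round below 0.08 rad), for 0.2 s.
At the end, for the whole second after the job is handed in: The top blank lies flat on the landing bed with its far edge within 1.5 mm of the stop, square between the rails (within 0.08 rad), at rest and let go; the three other blanks are still in the magazine within 5 mm of where they were (all of step 2 and linear speed of blank1 below 0.01 m/s and distance of each of blank2, blank3, blank4 from where it was at the start of the episode below 0.005 m); the robot touches nothing.
It fails at once if The fingers press or push the blank with more than 28 N (contact force between the fingers and blank1 above 28 N).
It fails at once if The blank is driven into the stop with more than 24 N (contact force between blank1 and stop above 24 N).
It fails at once if The blank is lifted or tipped (centre more than 8 mm above its starting height, or tilted more than 0.2 rad) (z of blank1 in the frame of jig above 0.055 m or angle between blank1's own z axis and vertical above 0.2 rad).
It fails at once if A lower blank is shifted more than 5 mm (distance of any of blank2, blank3, blank4 from where it was at the start of the episode above 0.005 m).
It fails at once if A bystander is moved more than 20 mm (distance of any of bush, seal, seal_small, wrench, brush, tin, mount from where it was at the start of the episode above 0.02 m).
It also fails if it takes over 67 s, if anything falls off the work surface, if the arm or the gripper's body presses on something with over 40 N, if the wrist force passes 120 N, or if a joint passes its speed limit or range.

## Robot

A 6-joint arm with a two-finger parallel gripper is mounted at the origin on the work surface. World frame = base frame: x ahead of the robot, y to its left, z up, the work surface at z = 0. Lengths are in mm, angles in rad, forces in N, time in s.
With the tool pointing down it reaches from about 300 to 1000 mm from the base axis. Payload 5.1 kg.
Tool frame: the origin (TCP) lies midway between the tips of the shut fingers; the grasp point (between the pads) lies bot.grip_depth behind it (bot.grip_depth is the distance from the TCP to the grasp point, in mm); z points along the fingers, y is the line along which they close (so a half turn about z gives the same grasp; the last joint's range is limited). The gripper opens to 95 mm and grips with 3 to 60 N. Pads are 20 mm wide; open, the fingers measure 119 mm over their backs; the gripper's body (75 mm by 180 mm) begins 59 mm behind the grasp point.
Start: joints at [-1.393, 0.124, 1.65, -0, 1.367, -0.083], TCP at [167.572, -628.016, 214.656] pointing down, gripper open.
Joint ranges: [-2.61, 2.61], [-1.02, 2.33], [0.03, 2.71], [-1.35, 4.49], [0.32, 2.68], [-2.91, 2.91]. Speed limits (rad/s): [2.57, 2.57, 3.14, 3.14, 3.14, 3.14].

## Interface

Orientations are given as a rotation vector (axis times angle).
In Python, from cell import telemetry, vision, hand_in, bot gives the robot as it stands.
- The arm moves only by the tool move_arm, never from a script. Its argument "plan" is a list of rows, each an object of numbers: "x", "y", "z": the shift along the tool's x, y, z in cm; "spin": the turn about the tool's z in degrees; "hand": the finger opening in cm, from 0 to 9.51. A call has exactly 10 rows; each row shifts and turns the commanded pose from where the row before left it, along the tool's axes as they then stand; what a row does not reach is not made up. A row lasts 1/12 s, in which the tool goes at most 41.7 mm and 7.16 degrees, less where a joint would pass 70% of its speed; a pose out of reach is approached as far as the arm can. A call is refused whole if a number of a shift passes 4.17 or a number of a turn 7.16, either way. A call with a gripper value outside its range is refused whole. The fingers move at their own pace and stop on an object; "force" is the grip in N (left out, the last holds). Time passes only in rows, so rows that do not move let the fingers close, or fill a call up. It gives the time, the measured TCP pose, the force, the opening and the grip force at its end, in the units of the state.
- telemetry.observe(): the state, without advancing time (a new reading comes with each control period).
- vision.camera(name): name is "side" or "top" or "wrist"; returns a dict with "frame" (400x640x3 uint8, red, green, blue), "range_z" (400x640 float32, mm along the optical axis (not along the pixel's ray), 0 where there is no reading), "K" (3x3 intrinsics, pixels), "k1" (the pictures are not rectified: a ray, as slopes to the right and down, at radius r is drawn at 1 + k1 r^2 times it, then the intrinsics apply), "world_from_camera" (4x4, takes a point from camera to world coordinates); the wrist camera has in their place "hand_eye" (4x4, takes a point from camera to tool coordinates, whose origin is the TCP and whose axes are the flange's). Camera axes: x right, y down, z forward; pixel columns grow to the right and rows downward; lengths in mm; the calibration is good to about 2 mm. A picture is of the moment at which its call begins: read the wrist's pose just before it.
- hand_in(): hands the job in; it is judged then, once.
The state is a dict: "time": time; "joints": joint angles; "qd": joint speeds; "joint_torque": joint torques, N m; "position": TCP position; "orientation": TCP orientation; "force": force on the tool from outside, world axes, zero at the start; "wrist_torque": the same for the moment, N m; "width": opening from 0.0 (shut) to 1.0 (fully open); "gripper_force": force on a finger pad.
Only numpy, scipy, OpenCV 4.12 (cv2) and the standard library are available. Lean on these libraries where they do the work, as an engineer would, in place of code of your own. Each camera call takes 0.05 s, during which the arm holds its last target. There are 200 camera calls.

## Working session

There is one attempt and no reset: what is moved stays moved. The work goes in short steps, Python scripts to look and compute and a tool call to move; the robot and the scene stay as the last step left them, time stands still between calls to the robot, and variables do not carry over. Pictures are saved under pics/ and viewed, at most 10 in all, crops included, and the job is handed in when it is done.

Besides the shell and the picture viewer there is one more tool, called after ">>>" by a JSON object that holds its "fn" and its "kwargs". move_arm: Moves the arm, as the interface text tells. Its arguments: {"type":"object","properties":{"plan":{"type":"array","items":{"type":"object","properties":{"x":{"type":"number"},"y":{"type":"number"},"z":{"type":"number"},"spin":{"type":"number"},"hand":{"type":"number"}}}},"force":{"type":"number"}},"required":["plan"]}

```bash
ls; mkdir -p pics
python3 - <<'E'
from cell import telemetry, vision, bot
import cv2, numpy as np
s=telemetry.observe()
for k,v in s.items(): print(k,v)
print(bot.grip_depth)
for n in ("top","side"):
    c=vision.camera(n); cv2.imwrite(f"pics/{n}0.png",c["frame"][:,:,::-1]); np.savez(f"{n}0.npz",**c)
    print(n,c["K"].tolist(),c["k1"],c["world_from_camera"].round(3).tolist())
E
```

```text
pics
time 0.0
joints [-1.39259816e+00  1.24499088e-01  1.65168937e+00  1.08473614e-06
  1.36750544e+00 -8.26136439e-02]
qd [-1.24105644e-03 -7.50669028e-04 -3.95784391e-05  3.23616700e-04
 -2.12443107e-03  7.50649983e-04]
joint_torque [-1.91309759e-03 -4.17604852e+01 -3.59931672e+01  7.73198577e-02
  4.92941507e-02 -1.77327020e-04]
position [ 167.45954643 -627.3813471   213.38187286]
orientation [-3.11283696e+00 -4.08248788e-01  1.55913702e-04]
force [ 0.44801042  0.75732185 -0.3513441 ]
wrist_torque [-0.03627441 -0.00121155  0.06691459]
gripper_force 0.0
width 0.9999651686765882
18.8
top [[366.60046245374264, 0.0, 314.95387731646196], [0.0, 366.60046245374264, 199.69540529367407], [0.0, 0.0, 1.0]] -0.06670559259991232 [[0.001, -0.983, 0.182, 358.466], [-1.0, -0.004, -0.017, 25.186], [0.017, -0.181, -0.983, 1161.855], [0.0, 0.0, 0.0, 1.0]]
side [[366.54901860004077, 0.0, 322.3812272612651], [0.0, 366.54901860004077, 194.84030667171245], [0.0, 0.0, 1.0]] -0.07117779279112942 [[0.993, -0.059, 0.107, 468.195], [-0.122, -0.555, 0.823, -715.455], [0.011, -0.83, -0.558, 582.259], [0.0, 0.0, 0.0, 1.0]]
```

View pics/top0.png

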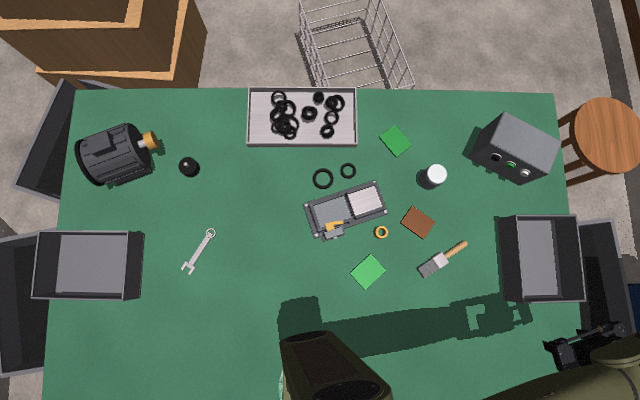

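View pics/side0.png

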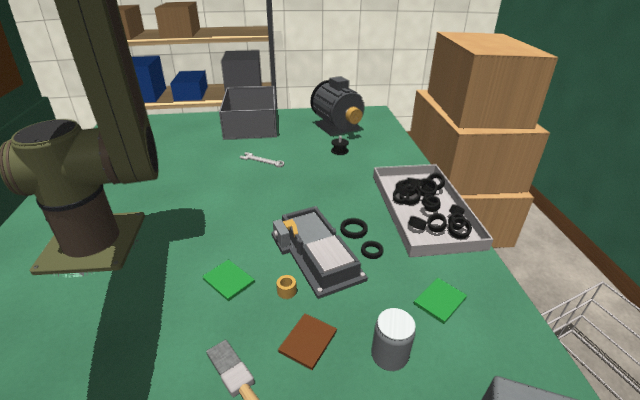

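The top view shows the jig at about (345,210): bright stack at (366,200), grey bed at (325,212), brass pad and spring housing at (332,230). Jig +y therefore points left in the image. Look-alikes for blank1: the green plates at (367,272) and (395,140), the brown plate at (418,222), and the grey bed itself at (325,212). I choose the bright plate at (366,200), in the magazine.

```bash
cat > h.py <<'E'
import numpy as np, cv2
from scipy.spatial.transform import Rotation as R
from cell import telemetry, vision
def slopes(c,uv):
    p=(np.atleast_2d(uv).astype(float)-c["K"][:2,2])/c["K"][0,0]; q=p.copy()
    for _ in range(20): q=p/(1+float(c["k1"])*(q**2).sum(1,keepdims=True))
    return q
def cast(c,T,uv,z):
    d=np.c_[slopes(c,uv),np.ones(len(np.atleast_2d(uv)))]@T[:3,:3].T; o=T[:3,3]
    return o+d*((z-o[2])/d[:,2:])
def tool(s):
    T=np.eye(4); T[:3,:3]=R.from_rotvec(s["orientation"]).as_matrix(); T[:3,3]=s["position"]; return T
def wrist(name):
    s=telemetry.observe(); c=vision.camera("wrist"); T=tool(s)@c["hand_eye"]
    cv2.imwrite(f"pics/{name}.png",c["frame"][:,:,::-1]); np.savez(name+".npz",T=T,**c); return s,c,T
def plate(c,T,box,z,lo=150):
    "bright grey blob in box (u0,v0,u1,v1) -> corners, rect on plane z"
    u0,v0,u1,v1=box; f=c["frame"][v0:v1,u0:u1].astype(int)
    m=((f.min(2)>lo)&(np.ptp(f,axis=2)<30)).astype(np.uint8)
    m=cv2.morphologyEx(m,cv2.MORPH_CLOSE,np.ones((3,3)))
    k=max(cv2.findContours(m,0,cv2.CHAIN_APPROX_NONE)[0],key=cv2.contourArea)[:,0]+[u0,v0]
    p=cast(c,T,k,z)[:,:2]
    return k,cv2.minAreaRect(p.astype(np.float32))
E
python3 - <<'E'
from h import *
for n,box in (("top",(340,172,395,225)),("side",(295,225,370,285))):
    c=dict(np.load(n+"0.npz")); T=c["world_from_camera"]
    for lo in (140,170):
        k,r=plate(c,T,box,52,lo); print(n,lo,r,k.min(0),k.max(0))
    if n=="top":
        for u,v in ((366,200),(325,212),(367,272)):
            z=c["range_z"][v,u]; print((T@np.r_[slopes(c,(u,v))[0]*z,z,1]).round(1), c["frame"][v,u])
f=dict(np.load("top0.npz"))["frame"][170:250,290:400,::-1]
cv2.imwrite("pics/crop.png",cv2.resize(f,None,fx=7,fy=7,interpolation=cv2.INTER_CUBIC))
E
```

```text
top 140 ((562.093017578125, -146.64366149902344), (69.95069885253906, 88.85249328613281), 18.878332138061523) [348 186] [381 215]
top 170 ((562.5410766601562, -146.42214965820312), (68.95795440673828, 88.21854400634766), 18.88022804260254) [348 186] [381 214]
[ 562.9 -151.4   52.9    1. ] [209 198 202]
[526.6 -25.   42.9   1. ] [145 148 152]
[ 343.7 -156.4    9.5    1. ] [100 195 118]
side 140 ((546.2431030273438, -116.63477325439453), (71.7004623413086, 157.1921844482422), 19.354591369628906) [297 225] [353 270]
side 170 ((558.2651977539062, -147.3118133544922), (68.5234375, 89.90335083007812), 19.153364181518555) [307 235] [353 270]
```

View pics/crop.png

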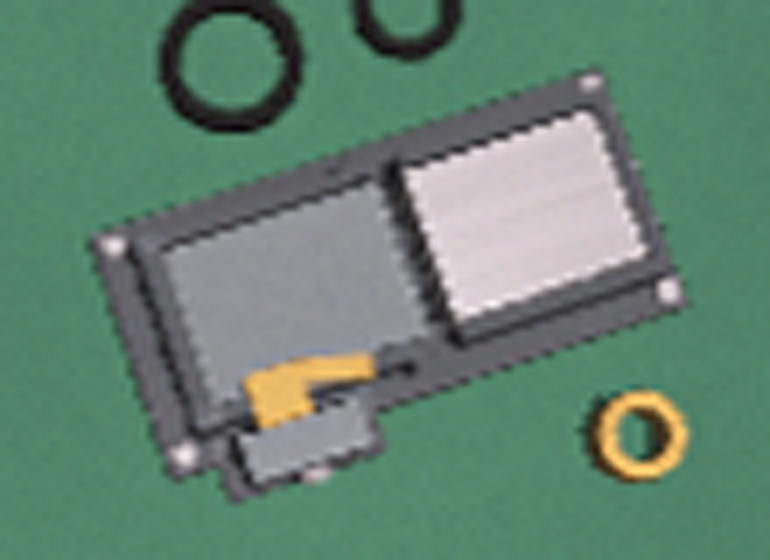

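Blank1 measures 69.5 x 89 mm at height 52.9, which matches the description. Its centre is about (562,-147) and jig yaw about 18.9°. The crop shows it as the bright plate between the magazine walls at about (525,215), with the bed on the left and the brass pad at (300,380). I'm moving over now.

>>> {"fn": "move_arm", "kwargs": {"plan": [{"x":3.2,"y":-2.3,"hand":4},{"x":3.2,"y":-2.3,"hand":4},{"x":3.2,"y":-2.3,"hand":4},{"x":3.2,"y":-2.3,"hand":4},{"x":3.2,"y":-2.3,"hand":4},{"x":3.2,"y":-2.3,"hand":4},{"x":3.2,"y":-2.3,"hand":4},{"x":3.2,"y":-2.3,"hand":4},{"x":3.2,"y":-2.3,"hand":4},{"x":3.2,"y":-2.3,"hand":4}]}}

```text
validation failed for argument at $.pl...
```

>>> {"fn": "move_arm", "kwargs": {"plan": [{"x":3.0,"y":-2.2,"spin":0},{"x":3.0,"y":-2.2,"spin":0},{"x":3.0,"y":-2.2,"spin":0},{"x":3.0,"y":-2.2,"spin":0},{"x":3.0,"y":-2.2,"spin":0},{"x":3.0,"y":-2.2,"spin":0},{"spin":-7},{"spin":-7},{"spin":-7},{"spin":-7}]}}

```text
validation failed for argument at $.pl...
```

>>> {"fn": "move_arm", "kwargs": {"plan": [{"spin":-7},{"spin":-7},{"spin":-7},{"spin":-7},{"spin":-7},{"spin":-7},{"spin":-7},{"spin":-7},{"spin":-7},{"spin":-3}]}}

```text
validation failed for argument at $.pl...
```

Run:
```python
from h import *
s,c,T=wrist("w1"); print(s["position"],s["orientation"],s["force"],s["width"]); print(c["hand_eye"].round(2).tolist(),tool(s)[:3,:3].round(3).tolist(),c["K"][0,0])
```

```text
[ 167.46833552 -627.45348304  213.51754376] [-3.11307076e+00 -4.08327233e-01  1.64227161e-04] [-0.1688514  -1.23539401 -0.25025443] 0.9984045817037891
[[0.0, -0.96, -0.27, 78.25], [1.0, 0.0, 0.0, 0.36], [-0.0, -0.27, 0.96, -170.36], [0.0, 0.0, 0.0, 1.0]] [[0.966, 0.258, -0.0], [0.258, -0.966, 0.002], [0.0, -0.002, -1.0]] 278.2013184751782
```

View pics/w1.png

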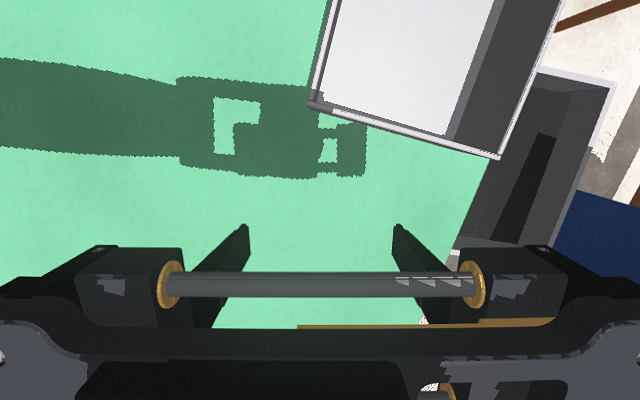

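The arm has not moved: the picture still shows the start place, with the fingertips at (240,230) and (400,230). The rows apparently need every field, so I'm retrying with full rows.

>>> {"fn": "move_arm", "kwargs": {"plan": [{"x":3.2,"y":-2.3,"z":0,"spin":0,"hand":4},{"x":3.2,"y":-2.3,"z":0,"spin":0,"hand":4},{"x":3.2,"y":-2.3,"z":0,"spin":0,"hand":4},{"x":3.2,"y":-2.3,"z":0,"spin":0,"hand":4},{"x":3.2,"y":-2.3,"z":0,"spin":0,"hand":4},{"x":3.2,"y":-2.3,"z":0,"spin":0,"hand":4},{"x":3.2,"y":-2.3,"z":0,"spin":0,"hand":4},{"x":3.2,"y":-2.3,"z":0,"spin":0,"hand":4},{"x":3.2,"y":-2.3,"z":0,"spin":0,"hand":4},{"x":3.2,"y":-2.3,"z":0,"spin":0,"hand":4}]}}

```text
time: 0.98
position: [418.1, -321.5, 214.5]
orientation: [-3.115, -0.408, 0.0]
force: [0.6, -0.9, -0.0]
width: 0.429
gripper_force: 0.0
```

>>> {"fn": "move_arm", "kwargs": {"plan": [{"x":3.0,"y":-2.2,"z":0,"spin":0,"hand":4},{"x":3.0,"y":-2.2,"z":0,"spin":0,"hand":4},{"x":3.0,"y":-2.2,"z":0,"spin":0,"hand":4},{"x":3.0,"y":-2.2,"z":0,"spin":0,"hand":4},{"x":3.0,"y":-2.2,"z":0,"spin":0,"hand":4},{"x":3.0,"y":-2.2,"z":0,"spin":0,"hand":4},{"x":0,"y":0,"z":0,"spin":-7,"hand":4},{"x":0,"y":0,"z":0,"spin":-7,"hand":4},{"x":0,"y":0,"z":0,"spin":-7,"hand":4},{"x":0,"y":0,"z":0,"spin":-7,"hand":4}]}}

```text
time: 1.82
position: [557.3, -148.8, 214.1]
orientation: [-2.919, -1.16, 0.001]
force: [-0.5, -0.1, -0.3]
width: 0.42
gripper_force: 0.0
```

>>> {"fn": "move_arm", "kwargs": {"plan": [{"x":0,"y":0,"z":0,"spin":-7,"hand":4},{"x":0,"y":0,"z":0,"spin":-7,"hand":4},{"x":0,"y":0,"z":0,"spin":-7,"hand":4},{"x":0,"y":0,"z":0,"spin":-7,"hand":4},{"x":0,"y":0,"z":0,"spin":-7,"hand":4},{"x":0,"y":0,"z":0,"spin":-7,"hand":4},{"x":0,"y":0,"z":0,"spin":-7,"hand":4},{"x":0,"y":0,"z":0,"spin":-7,"hand":4},{"x":0,"y":0,"z":0,"spin":-7,"hand":4},{"x":-4,"y":0,"z":0,"spin":-3,"hand":4}]}}

```text
time: 2.65
position: [567.5, -183.6, 214.2]
orientation: [-1.811, -2.564, -0.003]
force: [1.6, -0.2, 0.0]
width: 0.42
gripper_force: 0.0
```

Run:
```python
from h import *
s,c,T=wrist("w2"); print(s["position"],s["force"],s["width"],s["joints"]); print(tool(s)[:3,:3].round(3).tolist())
for n in ("w2",):
    for lo in (140,170,200):
        k,r=plate(c,T,(100,0,540,260),52,lo); print(lo,r,k.min(0),k.max(0))
```

```text
[ 567.50771059 -183.56966003  214.15165939] [ 1.58045972 -0.15399573  0.04252252] 0.41994109618197767 [-0.40399551  0.00862097  1.77216172  0.00242308  1.3632476  -0.7452441 ]
[[-0.334, 0.943, -0.001], [0.943, 0.334, 0.003], [0.003, -0.0, -1.0]]
140 ((755.6038208007812, -63.411399841308594), (91.18221282958984, 209.4537353515625), 31.211963653564453) [467  41] [539 217]
170 ((755.6038208007812, -63.411399841308594), (91.18221282958984, 209.4537353515625), 31.211963653564453) [467  41] [539 217]
200 ((755.8648071289062, -63.85553741455078), (91.17713928222656, 208.43179321289062), 31.217191696166992) [467  42] [539 217]
```

View pics/w2.png

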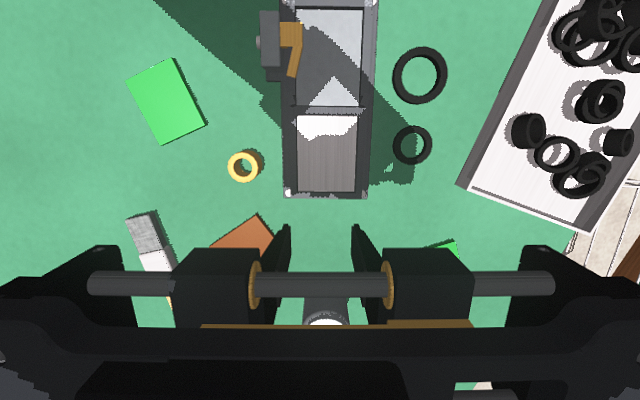

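The wrist view shows the blank at u 297-357, v 113-193, square to the image. It is half in shadow, so I'll measure its edges by profile.

Run:
```python
from h import *
c=dict(np.load("w2.npz")); T=c["T"]; g=c["frame"].astype(int).sum(2)//3
for v in (130,160,180): print(v,g[v,280:305].tolist(),g[v,350:374].tolist())
for u in (312,327,345): print(u,g[100:120,u].tolist(),g[184:204,u].tolist())
for u,v in ((327,150),(327,185),(290,150),(362,150),(320,60)):
    z=c["range_z"][v,u]; print((u,v),(T@np.r_[slopes(c,(u,v))[0]*z,z,1]).round(1))
```

```text
130 [160, 123, 76, 67, 69, 70, 69, 69, 70, 71, 67, 71, 71, 73, 71, 68, 46, 120, 127, 255, 255, 254, 253, 252, 253] [141, 136, 139, 141, 142, 140, 135, 52, 55, 68, 66, 67, 65, 68, 65, 69, 68, 64, 65, 64, 66, 60, 79, 77]
160 [161, 162, 134, 79, 66, 67, 71, 69, 68, 67, 68, 67, 71, 69, 69, 68, 53, 91, 130, 134, 130, 131, 131, 130, 131] [132, 133, 139, 139, 138, 102, 52, 64, 66, 65, 65, 67, 66, 64, 66, 67, 64, 66, 64, 63, 76, 76, 77, 75]
180 [153, 157, 131, 101, 72, 66, 67, 68, 70, 66, 66, 66, 68, 66, 68, 65, 56, 61, 126, 131, 126, 127, 126, 125, 129] [129, 131, 132, 133, 108, 51, 61, 64, 63, 65, 63, 65, 65, 65, 65, 63, 65, 65, 60, 75, 75, 76, 77, 75]
312 [97, 209, 222, 220, 222, 162, 71, 138, 135, 136, 134, 138, 137, 129, 56, 165, 255, 255, 253, 253] [133, 133, 130, 130, 133, 131, 122, 81, 54, 68, 64, 63, 67, 113, 148, 151, 153, 152, 150, 151]
327 [216, 218, 219, 218, 221, 204, 69, 123, 137, 135, 138, 135, 141, 131, 58, 98, 229, 255, 253, 252] [127, 127, 127, 128, 128, 127, 130, 100, 50, 62, 66, 66, 61, 104, 148, 149, 153, 152, 153, 153]
345 [211, 214, 214, 215, 219, 213, 62, 118, 136, 135, 134, 136, 137, 129, 59, 98, 223, 255, 252, 251] [127, 129, 127, 128, 129, 129, 132, 102, 49, 60, 67, 65, 66, 62, 87, 135, 156, 153, 154, 154]
(327, 150) [ 561.3 -141.6   52.4    1. ]
(327, 185) [ 575.8 -181.6   52.6    1. ]
(290, 150) [ 519.9 -156.6   50.1    1. ]
(362, 150) [ 600.9 -127.8   49.4    1. ]
(320, 60) [519.9 -49.8  40.2   1. ]
```

Run:
```python
from h import *
c=dict(np.load("w2.npz")); T=c["T"]
L=cast(c,T,[(296.6,130),(297.2,180)],52)[:,:2]; Rr=cast(c,T,[(357,130),(354.3,180)],52)[:,:2]
F=cast(c,T,[(312,115),(345,115.2)],52)[:,:2]; B=cast(c,T,[(312,190.9),(345,191.2)],52)[:,:2]
ang=lambda d:np.degrees(np.arctan2(d[1],d[0]))
print("yaw",ang(L[0]-L[1])-90,ang(Rr[0]-Rr[1])-90,ang(F[1]-F[0]),ang(B[1]-B[0]))
t=np.radians(18.9); x=np.array([np.cos(t),np.sin(t)]); y=np.array([-x[1],x[0]])
X=(L@x).mean(),(Rr@x).mean(); Y=(B@y).mean(),(F@y).mean(); print("size",X[1]-X[0],Y[1]-Y[0])
cen=x*np.mean(X)+y*np.mean(Y); print("centre",cen)
s=telemetry.observe(); d=s["position"][:2]-cen; print("tcp in blank axes",d@x,d@y, "tool x yaw",ang(tool(s)[:2,0])-90)
```

```text
yaw 18.978670300764236 18.374827455611864 19.27385208575615 19.04140485524009
size 70.05495805421117 90.10766324516692
centre [ 562.32436982 -146.80627821]
tcp in blank axes -8.288530561893253 -45.509205299486034 tool x yaw 19.22989799160173
```

The measured size is 70.1 x 90.1 mm, centre (562.3,-146.8) and yaw about 19°, all consistent. Next I go above the blank's rear part and descend.

>>> {"fn": "move_arm", "kwargs": {"plan": [{"x":0.7,"y":0.4,"z":3,"spin":0,"hand":3.6},{"x":0.7,"y":0.4,"z":3,"spin":0,"hand":3.6},{"x":0,"y":0,"z":3,"spin":0,"hand":3.6},{"x":0,"y":0,"z":3,"spin":0,"hand":3.6},{"x":0,"y":0,"z":2,"spin":0,"hand":3.6},{"x":0,"y":0,"z":1,"spin":0,"hand":3.6},{"x":0,"y":0,"z":0.5,"spin":0,"hand":3.6},{"x":0,"y":0,"z":0,"spin":0,"hand":3.6},{"x":0,"y":0,"z":0,"spin":0,"hand":3.6},{"x":0,"y":0,"z":0,"spin":0,"hand":3.6}]}}

```text
time: 3.53
position: [572.7, -172.5, 61.7]
orientation: [1.824, 2.554, 0.001]
force: [-0.5, -0.7, -0.1]
width: 0.378
gripper_force: 0.0
```

>>> {"fn": "move_arm", "kwargs": {"plan": [{"x":0,"y":0,"z":0.3,"spin":0,"hand":3.6},{"x":0,"y":0,"z":0.2,"spin":0,"hand":3.6},{"x":0,"y":0,"z":0,"spin":0,"hand":3.6},{"x":0,"y":0,"z":0,"spin":0,"hand":3.6},{"x":0,"y":0,"z":0,"spin":0,"hand":3.6},{"x":0,"y":0,"z":0,"spin":0,"hand":3.6},{"x":0,"y":0,"z":0,"spin":0,"hand":3.6},{"x":0,"y":0,"z":0,"spin":0,"hand":3.6},{"x":0,"y":0,"z":0,"spin":0,"hand":3.6},{"x":0,"y":0,"z":0,"spin":0,"hand":3.6}]}}

```text
time: 4.37
position: [571.3, -172.0, 54.7]
orientation: [-1.826, -2.557, -0.0]
force: [-0.4, 0.2, 0.6]
width: 0.378
gripper_force: 0.0
```

>>> {"fn": "move_arm", "kwargs": {"plan": [{"x":0,"y":0,"z":0.05,"spin":0,"hand":3.6},{"x":0,"y":0,"z":0.05,"spin":0,"hand":3.6},{"x":0,"y":0,"z":0.05,"spin":0,"hand":3.6},{"x":0,"y":0,"z":0,"spin":0,"hand":3.6},{"x":0,"y":0,"z":0,"spin":0,"hand":3.6},{"x":0,"y":0,"z":0,"spin":0,"hand":3.6},{"x":0,"y":0,"z":0,"spin":0,"hand":3.6},{"x":0,"y":0,"z":0,"spin":0,"hand":3.6},{"x":0,"y":0,"z":0,"spin":0,"hand":3.6},{"x":0,"y":0,"z":0,"spin":0,"hand":3.6}]}}

```text
time: 5.2
position: [571.4, -171.9, 53.2]
orientation: [1.826, 2.557, 0.0]
force: [0.1, -1.4, -0.1]
width: 0.379
gripper_force: 0.0
```

>>> {"fn": "move_arm", "kwargs": {"plan": [{"x":0,"y":0,"z":0.03,"spin":0,"hand":3.6},{"x":0,"y":0,"z":0.03,"spin":0,"hand":3.6},{"x":0,"y":0,"z":0,"spin":0,"hand":3.6},{"x":0,"y":0,"z":0,"spin":0,"hand":3.6},{"x":0,"y":0,"z":0,"spin":0,"hand":3.6},{"x":0,"y":0,"z":0,"spin":0,"hand":3.6},{"x":0,"y":0,"z":0,"spin":0,"hand":3.6},{"x":0,"y":0,"z":0,"spin":0,"hand":3.6},{"x":0,"y":0,"z":0,"spin":0,"hand":3.6},{"x":0,"y":0,"z":0,"spin":0,"hand":3.6}]}}

```text
time: 6.03
position: [571.3, -172.0, 52.6]
orientation: [1.826, 2.557, 0.0]
force: [0.1, 0.1, -0.6]
width: 0.382
gripper_force: 0.0
```

>>> {"fn": "move_arm", "kwargs": {"plan": [{"x":0,"y":0,"z":0.02,"spin":0,"hand":3.6},{"x":0,"y":0,"z":0.02,"spin":0,"hand":3.6},{"x":0,"y":0,"z":0.01,"spin":0,"hand":3.6},{"x":0,"y":0,"z":0,"spin":0,"hand":3.6},{"x":0,"y":0,"z":0,"spin":0,"hand":3.6},{"x":0,"y":0,"z":0,"spin":0,"hand":3.6},{"x":0,"y":0,"z":0,"spin":0,"hand":3.6},{"x":0,"y":0,"z":0,"spin":0,"hand":3.6},{"x":0,"y":0,"z":0,"spin":0,"hand":3.6},{"x":0,"y":0,"z":0,"spin":0,"hand":3.6}]}}

```text
time: 6.87
position: [571.4, -172.0, 52.3]
orientation: [1.826, 2.557, -0.0]
force: [-1.3, 0.2, 4.1]
width: 0.379
gripper_force: 1.9
```

>>> {"fn": "move_arm", "kwargs": {"plan": [{"x":0,"y":0,"z":0.01,"spin":0,"hand":3.6},{"x":0,"y":0,"z":0.01,"spin":0,"hand":3.6},{"x":0,"y":0,"z":0.01,"spin":0,"hand":3.6},{"x":0,"y":0,"z":0,"spin":0,"hand":3.6},{"x":0,"y":0,"z":0,"spin":0,"hand":3.6},{"x":0,"y":0,"z":0,"spin":0,"hand":3.6},{"x":0,"y":0,"z":0,"spin":0,"hand":3.6},{"x":0,"y":0,"z":0,"spin":0,"hand":3.6},{"x":0,"y":0,"z":0,"spin":0,"hand":3.6},{"x":0,"y":0,"z":0,"spin":0,"hand":3.6}]}}

```text
time: 7.7
position: [571.6, -172.1, 52.3]
orientation: [1.825, 2.556, 0.0]
force: [-1.8, 0.7, 4.4]
width: 0.379
gripper_force: 2.7
```

>>> {"fn": "move_arm", "kwargs": {"plan": [{"x":0,"y":0,"z":0.02,"spin":0,"hand":3.6},{"x":0,"y":0,"z":0.02,"spin":0,"hand":3.6},{"x":0,"y":0,"z":0.02,"spin":0,"hand":3.6},{"x":0,"y":0,"z":0,"spin":0,"hand":3.6},{"x":0,"y":0,"z":0,"spin":0,"hand":3.6},{"x":0,"y":0,"z":0,"spin":0,"hand":3.6},{"x":0,"y":0,"z":0,"spin":0,"hand":3.6},{"x":0,"y":0,"z":0,"spin":0,"hand":3.6},{"x":0,"y":0,"z":0,"spin":0,"hand":3.6},{"x":0,"y":0,"z":0,"spin":0,"hand":3.6}]}}

```text
time: 8.53
position: [571.9, -172.1, 52.3]
orientation: [1.825, 2.556, 0.0]
force: [-2.3, 1.5, 7.0]
width: 0.374
gripper_force: 3.7
```

>>> {"fn": "move_arm", "kwargs": {"plan": [{"x":0,"y":0,"z":0.03,"spin":0,"hand":3.6},{"x":0,"y":0,"z":0.03,"spin":0,"hand":3.6},{"x":0,"y":0,"z":0.03,"spin":0,"hand":3.6},{"x":0,"y":0,"z":0.03,"spin":0,"hand":3.6},{"x":0,"y":0,"z":0.03,"spin":0,"hand":3.6},{"x":0,"y":0,"z":0,"spin":0,"hand":3.6},{"x":0,"y":0,"z":0,"spin":0,"hand":3.6},{"x":0,"y":0,"z":0,"spin":0,"hand":3.6},{"x":0,"y":0,"z":0,"spin":0,"hand":3.6},{"x":0,"y":0,"z":0,"spin":0,"hand":3.6}]}}

```text
time: 9.37
position: [572.7, -172.5, 52.2]
orientation: [1.824, 2.555, 0.001]
force: [-3.4, 0.9, 12.0]
width: 0.377
gripper_force: 6.1
```

>>> {"fn": "move_arm", "kwargs": {"plan": [{"x":0.05,"y":0,"z":0.03,"spin":0,"hand":3.6},{"x":0.1,"y":0,"z":0.03,"spin":0,"hand":3.6},{"x":0.1,"y":0,"z":0,"spin":0,"hand":3.6},{"x":0.1,"y":0,"z":0,"spin":0,"hand":3.6},{"x":0.1,"y":0,"z":0,"spin":0,"hand":3.6},{"x":0.1,"y":0,"z":0,"spin":0,"hand":3.6},{"x":0.1,"y":0,"z":0,"spin":0,"hand":3.6},{"x":0.1,"y":0,"z":0,"spin":0,"hand":3.6},{"x":0.1,"y":0,"z":0,"spin":0,"hand":3.6},{"x":0.1,"y":0,"z":0,"spin":0,"hand":3.6}]}}

```text
time: 10.2
position: [571.1, -165.2, 52.3]
orientation: [1.82, 2.551, -0.0]
force: [-0.4, -4.0, 10.4]
width: 0.379
gripper_force: 5.2
```

Run:
```python
from h import *
s=telemetry.observe(); print(s["position"],s["force"])
for i,(n,b) in enumerate((("top",(290,170,400,250)),)):
    c=vision.camera(n); k,r=plate(c,c["world_from_camera"],(330,172,395,225),52,170); print(r)
    f=c["frame"][170:250,290:400,::-1]; cv2.imwrite("pics/c2.png",cv2.resize(f,None,fx=6,fy=6,interpolation=cv2.INTER_CUBIC))
c=vision.camera("side"); k,r=plate(c,c["world_from_camera"],(295,225,370,285),52,170); print(r)
f=c["frame"][190:310,250:390,::-1]; cv2.imwrite("pics/s2.png",cv2.resize(f,None,fx=5,fy=5,interpolation=cv2.INTER_CUBIC))
```

```text
[ 571.05186213 -165.16006492   52.30494224] [-0.38610058 -3.95886933 10.42136825]
((551.06103515625, -107.19774627685547), (37.18447494506836, 18.718555450439453), 17.454891204833984)
((530.6032104492188, -119.70574951171875), (33.44535446166992, 16.607444763183594), 36.67831802368164)
```

View pics/s2.png

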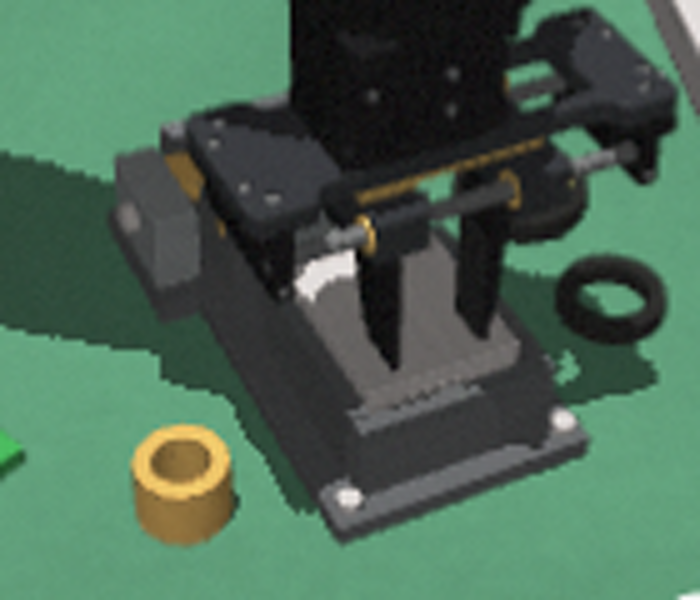

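The side crop shows the fingertips on the plate at (393,365) and (487,335). The blank's rear edge, at (375,405)-(520,360), now stands clear of the rear wall, so dragging works. I'm continuing with slightly more pressure.

>>> {"fn": "move_arm", "kwargs": {"plan": [{"x":0.15,"y":0,"z":0.03,"spin":0,"hand":3.6},{"x":0.15,"y":0,"z":0.02,"spin":0,"hand":3.6},{"x":0.15,"y":0,"z":0.01,"spin":0,"hand":3.6},{"x":0.15,"y":0,"z":0,"spin":0,"hand":3.6},{"x":0.15,"y":0,"z":0,"spin":0,"hand":3.6},{"x":0.15,"y":0,"z":0,"spin":0,"hand":3.6},{"x":0.15,"y":0,"z":0,"spin":0,"hand":3.6},{"x":0.15,"y":0,"z":0,"spin":0,"hand":3.6},{"x":0.15,"y":0,"z":0,"spin":0,"hand":3.6},{"x":0.15,"y":0,"z":0,"spin":0,"hand":3.6}]}}

```text
time: 11.13
position: [566.4, -151.4, 52.3]
orientation: [1.82, 2.55, -0.001]
force: [-0.4, -4.7, 13.0]
width: 0.382
gripper_force: 6.3
```

>>> {"fn": "move_arm", "kwargs": {"plan": [{"x":0.15,"y":0,"z":0,"spin":0,"hand":3.6},{"x":0.15,"y":0,"z":0,"spin":0,"hand":3.6},{"x":0.15,"y":0,"z":0,"spin":0,"hand":3.6},{"x":0.15,"y":0,"z":0,"spin":0,"hand":3.6},{"x":0.15,"y":0,"z":0,"spin":0,"hand":3.6},{"x":0.15,"y":0,"z":0,"spin":0,"hand":3.6},{"x":0.1,"y":0,"z":0,"spin":0,"hand":3.6},{"x":0.1,"y":0,"z":0,"spin":0,"hand":3.6},{"x":0.1,"y":0,"z":0,"spin":0,"hand":3.6},{"x":0,"y":0,"z":0,"spin":0,"hand":3.6}]}}

```text
time: 11.97
position: [562.5, -139.8, 52.3]
orientation: [1.82, 2.551, -0.001]
force: [-0.7, -3.3, 13.0]
width: 0.379
gripper_force: 6.6
```

The blank has been dragged about 34 mm. Next I lift, go behind the rear edge and lower for the push.

>>> {"fn": "move_arm", "kwargs": {"plan": [{"x":0,"y":0,"z":-0.3,"spin":0,"hand":3.6},{"x":0,"y":0,"z":-0.7,"spin":0,"hand":3.6},{"x":0,"y":0,"z":-1,"spin":0,"hand":3.6},{"x":-1,"y":0,"z":0,"spin":0,"hand":3.6},{"x":-1,"y":0,"z":0,"spin":0,"hand":3.6},{"x":-0.9,"y":0,"z":0,"spin":0,"hand":3.6},{"x":0,"y":0,"z":0,"spin":0,"hand":3.6},{"x":0,"y":0,"z":0,"spin":0,"hand":3.6},{"x":0,"y":0,"z":0,"spin":0,"hand":3.6},{"x":0,"y":0,"z":0,"spin":0,"hand":3.6}]}}

```text
time: 12.8
position: [568.6, -164.7, 68.0]
orientation: [-1.825, -2.556, 0.0]
force: [0.6, 0.7, -1.1]
width: 0.381
gripper_force: 0.0
```

Run:
```python
from h import *
s=telemetry.observe(); print(s["position"],s["force"],tool(s)[:3,0])
c=vision.camera("side"); f=c["frame"][190:310,250:390,::-1]; cv2.imwrite("pics/s3.png",cv2.resize(f,None,fx=5,fy=5,interpolation=cv2.INTER_CUBIC)); np.savez("s3.npz",**c)
```

```text
[ 568.55683113 -164.69026013   67.97635847] [ 0.62454668  0.70732197 -1.13566641] [-3.24568897e-01  9.45861810e-01  6.83216477e-04]
```

View pics/s3.png

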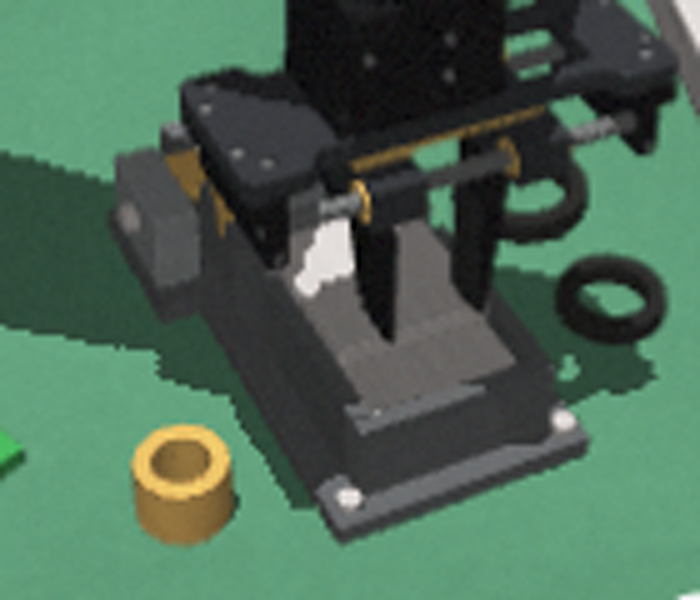

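Run:
```python
from h import *
c=dict(np.load("s3.npz")); T=c["world_from_camera"]
t=np.radians(18.9); y=np.array([-np.sin(t),np.cos(t)]); c0=np.array([562.3,-146.8])
# orig blank2 rear edge: crop (360,400)-(510,360) ; blank1 rear edge: crop (340,350)-(470,315)
for uv,z in (((318,260),52),((344,253),52),((322,268.5),49)): 
    p=cast(c,T,[uv],z)[0]; print(uv,p.round(1),((p[:2]-c0)@y).round(1))
g=c["frame"].astype(int).sum(2)//3
for u in (320,332,340): print(u,list(enumerate(g[246:276,u].tolist(),246)))
```

```text
(318, 260) [ 531.9 -170.2   52. ] -12.3
(344, 253) [ 588.6 -155.5   52. ] -16.7
(322, 268.5) [ 537.6 -192.2   49. ] -35.0
320 [(246, 97), (247, 98), (248, 97), (249, 101), (250, 100), (251, 100), (252, 97), (253, 98), (254, 98), (255, 97), (256, 97), (257, 98), (258, 99), (259, 109), (260, 108), (261, 107), (262, 103), (263, 100), (264, 100), (265, 98), (266, 82), (267, 62), (268, 55), (269, 51), (270, 49), (271, 103), (272, 107), (273, 82), (274, 63), (275, 58)]
332 [(246, 101), (247, 101), (248, 102), (249, 100), (250, 102), (251, 100), (252, 100), (253, 99), (254, 97), (255, 108), (256, 110), (257, 108), (258, 101), (259, 98), (260, 97), (261, 99), (262, 101), (263, 100), (264, 99), (265, 99), (266, 101), (267, 102), (268, 102), (269, 97), (270, 108), (271, 108), (272, 107), (273, 82), (274, 58), (275, 57)]
340 [(246, 54), (247, 88), (248, 97), (249, 101), (250, 102), (251, 99), (252, 108), (253, 108), (254, 106), (255, 104), (256, 101), (257, 101), (258, 102), (259, 99), (260, 99), (261, 98), (262, 99), (263, 102), (264, 101), (265, 100), (266, 102), (267, 104), (268, 107), (269, 107), (270, 83), (271, 59), (272, 55), (273, 58), (274, 59), (275, 57)]
```

>>> {"fn": "move_arm", "kwargs": {"plan": [{"x":-0.5,"y":0,"z":0,"spin":0,"hand":3.6},{"x":-0.5,"y":0,"z":0,"spin":0,"hand":3.6},{"x":0,"y":0,"z":0,"spin":0,"hand":3.6},{"x":0,"y":0,"z":0,"spin":0,"hand":3.6},{"x":0,"y":0,"z":0,"spin":0,"hand":3.6},{"x":0,"y":0,"z":0,"spin":0,"hand":3.6},{"x":0,"y":0,"z":0,"spin":0,"hand":3.6},{"x":0,"y":0,"z":0,"spin":0,"hand":3.6},{"x":0,"y":0,"z":0,"spin":0,"hand":3.6},{"x":0,"y":0,"z":0,"spin":0,"hand":3.6}]}}

```text
time: 13.68
position: [572.1, -174.3, 68.5]
orientation: [-1.826, -2.557, -0.0]
force: [0.3, 0.6, -0.5]
width: 0.378
gripper_force: 0.0
```

The rear edge is at about -14 mm from the old centre, against -11 expected. The fingers span -39 to -19, behind the edge and clear of the rear wall at -46.5. Lowering.

>>> {"fn": "move_arm", "kwargs": {"plan": [{"x":0,"y":0,"z":0.5,"spin":0,"hand":3.6},{"x":0,"y":0,"z":0.5,"spin":0,"hand":3.6},{"x":0,"y":0,"z":0.5,"spin":0,"hand":3.6},{"x":0,"y":0,"z":0.3,"spin":0,"hand":3.6},{"x":0,"y":0,"z":0.2,"spin":0,"hand":3.6},{"x":0,"y":0,"z":0.2,"spin":0,"hand":3.6},{"x":0,"y":0,"z":0,"spin":0,"hand":3.6},{"x":0,"y":0,"z":0,"spin":0,"hand":3.6},{"x":0,"y":0,"z":0,"spin":0,"hand":3.6},{"x":0,"y":0,"z":0,"spin":0,"hand":3.6}]}}

```text
time: 14.52
position: [572.4, -174.4, 46.8]
orientation: [1.825, 2.556, 0.0]
force: [0.5, 0.6, 0.1]
width: 0.381
gripper_force: 0.0
```

>>> {"fn": "move_arm", "kwargs": {"plan": [{"x":0.1,"y":0,"z":0,"spin":0,"hand":3.6},{"x":0.1,"y":0,"z":0,"spin":0,"hand":3.6},{"x":0.1,"y":0,"z":0,"spin":0,"hand":3.6},{"x":0.1,"y":0,"z":0,"spin":0,"hand":3.6},{"x":0.1,"y":0,"z":0,"spin":0,"hand":3.6},{"x":0.1,"y":0,"z":0,"spin":0,"hand":3.6},{"x":0.1,"y":0,"z":0,"spin":0,"hand":3.6},{"x":0.1,"y":0,"z":0,"spin":0,"hand":3.6},{"x":0.1,"y":0,"z":0,"spin":0,"hand":3.6},{"x":0.1,"y":0,"z":0,"spin":0,"hand":3.6}]}}

```text
time: 15.35
position: [568.9, -164.9, 46.5]
orientation: [1.825, 2.557, -0.0]
force: [0.8, -0.9, -0.4]
width: 0.382
gripper_force: 0.5
```

>>> {"fn": "move_arm", "kwargs": {"plan": [{"x":0.1,"y":0,"z":0,"spin":0,"hand":3.6},{"x":0.1,"y":0,"z":0,"spin":0,"hand":3.6},{"x":0.1,"y":0,"z":0,"spin":0,"hand":3.6},{"x":0.1,"y":0,"z":0,"spin":0,"hand":3.6},{"x":0.1,"y":0,"z":0,"spin":0,"hand":3.6},{"x":0.1,"y":0,"z":0,"spin":0,"hand":3.6},{"x":0.1,"y":0,"z":0,"spin":0,"hand":3.6},{"x":0.1,"y":0,"z":0,"spin":0,"hand":3.6},{"x":0.1,"y":0,"z":0,"spin":0,"hand":3.6},{"x":0.1,"y":0,"z":0,"spin":0,"hand":3.6}]}}

```text
time: 16.18
position: [565.7, -155.4, 46.5]
orientation: [1.826, 2.557, 0.0]
force: [-0.7, -1.6, -0.3]
width: 0.379
gripper_force: 0.5
```

>>> {"fn": "move_arm", "kwargs": {"plan": [{"x":0.1,"y":0,"z":0,"spin":0,"hand":3.6},{"x":0.1,"y":0,"z":0,"spin":0,"hand":3.6},{"x":0.1,"y":0,"z":0,"spin":0,"hand":3.6},{"x":0.1,"y":0,"z":0,"spin":0,"hand":3.6},{"x":0.1,"y":0,"z":0,"spin":0,"hand":3.6},{"x":0.1,"y":0,"z":0,"spin":0,"hand":3.6},{"x":0.1,"y":0,"z":0,"spin":0,"hand":3.6},{"x":0.1,"y":0,"z":0,"spin":0,"hand":3.6},{"x":0.1,"y":0,"z":0,"spin":0,"hand":3.6},{"x":0.1,"y":0,"z":0,"spin":0,"hand":3.6}]}}

```text
time: 17.02
position: [562.2, -146.0, 46.4]
orientation: [-1.826, -2.557, 0.001]
force: [0.6, -1.7, -0.1]
width: 0.378
gripper_force: 1.0
```

>>> {"fn": "move_arm", "kwargs": {"plan": [{"x":0.1,"y":0,"z":0,"spin":0,"hand":3.6},{"x":0.1,"y":0,"z":0,"spin":0,"hand":3.6},{"x":0.1,"y":0,"z":0,"spin":0,"hand":3.6},{"x":0.1,"y":0,"z":0,"spin":0,"hand":3.6},{"x":0.1,"y":0,"z":0,"spin":0,"hand":3.6},{"x":0.1,"y":0,"z":0,"spin":0,"hand":3.6},{"x":0.1,"y":0,"z":0,"spin":0,"hand":3.6},{"x":0.1,"y":0,"z":0,"spin":0,"hand":3.6},{"x":0.1,"y":0,"z":0,"spin":0,"hand":3.6},{"x":0.1,"y":0,"z":0,"spin":0,"hand":3.6}]}}

```text
time: 17.85
position: [559.9, -138.5, 47.0]
orientation: [1.823, 2.553, -0.003]
force: [2.0, -9.4, -1.9]
width: 0.381
gripper_force: 4.3
```

>>> {"fn": "move_arm", "kwargs": {"plan": [{"x":0.1,"y":0,"z":0.01,"spin":0,"hand":3.6},{"x":0.1,"y":0,"z":0.01,"spin":0,"hand":3.6},{"x":0.1,"y":0,"z":0.01,"spin":0,"hand":3.6},{"x":0.1,"y":0,"z":0.01,"spin":0,"hand":3.6},{"x":0.1,"y":0,"z":0.01,"spin":0,"hand":3.6},{"x":0.1,"y":0,"z":0.01,"spin":0,"hand":3.6},{"x":0.1,"y":0,"z":0,"spin":0,"hand":3.6},{"x":0.1,"y":0,"z":0,"spin":0,"hand":3.6},{"x":0,"y":0,"z":0,"spin":0,"hand":3.6},{"x":0,"y":0,"z":0,"spin":0,"hand":3.6}]}}

```text
time: 18.68
position: [557.4, -131.1, 46.5]
orientation: [1.823, 2.553, -0.003]
force: [0.6, -8.3, -1.7]
width: 0.379
gripper_force: 4.2
```

>>> {"fn": "move_arm", "kwargs": {"plan": [{"x":0.1,"y":0,"z":0.01,"spin":0,"hand":3.6},{"x":0.1,"y":0,"z":0.01,"spin":0,"hand":3.6},{"x":0.1,"y":0,"z":0,"spin":0,"hand":3.6},{"x":0.1,"y":0,"z":0,"spin":0,"hand":3.6},{"x":0.1,"y":0,"z":0,"spin":0,"hand":3.6},{"x":0.1,"y":0,"z":0,"spin":0,"hand":3.6},{"x":0.1,"y":0,"z":0,"spin":0,"hand":3.6},{"x":0.1,"y":0,"z":0,"spin":0,"hand":3.6},{"x":0.1,"y":0,"z":0,"spin":0,"hand":3.6},{"x":0.1,"y":0,"z":0,"spin":0,"hand":3.6}]}}

```text
time: 19.52
position: [554.2, -121.0, 46.2]
orientation: [1.824, 2.554, -0.002]
force: [2.7, -7.4, -1.8]
width: 0.379
gripper_force: 3.7
```

>>> {"fn": "move_arm", "kwargs": {"plan": [{"x":0.1,"y":0,"z":0,"spin":0,"hand":3.6},{"x":0.1,"y":0,"z":0,"spin":0,"hand":3.6},{"x":0.1,"y":0,"z":0,"spin":0,"hand":3.6},{"x":0.1,"y":0,"z":0,"spin":0,"hand":3.6},{"x":0.1,"y":0,"z":0,"spin":0,"hand":3.6},{"x":0.1,"y":0,"z":0,"spin":0,"hand":3.6},{"x":0.1,"y":0,"z":0,"spin":0,"hand":3.6},{"x":0.1,"y":0,"z":0,"spin":0,"hand":3.6},{"x":0.1,"y":0,"z":0,"spin":0,"hand":3.6},{"x":0.1,"y":0,"z":0,"spin":0,"hand":3.6}]}}

```text
time: 20.35
position: [551.2, -111.5, 46.3]
orientation: [1.823, 2.553, -0.001]
force: [2.3, -6.4, -1.7]
width: 0.381
gripper_force: 3.6
```

>>> {"fn": "move_arm", "kwargs": {"plan": [{"x":0.1,"y":0,"z":0,"spin":0,"hand":3.6},{"x":0.1,"y":0,"z":0,"spin":0,"hand":3.6},{"x":0.1,"y":0,"z":0,"spin":0,"hand":3.6},{"x":0.1,"y":0,"z":0,"spin":0,"hand":3.6},{"x":0.1,"y":0,"z":0,"spin":0,"hand":3.6},{"x":0.1,"y":0,"z":0,"spin":0,"hand":3.6},{"x":0.1,"y":0,"z":0,"spin":0,"hand":3.6},{"x":0.1,"y":0,"z":0,"spin":0,"hand":3.6},{"x":0.1,"y":0,"z":0,"spin":0,"hand":3.6},{"x":0.1,"y":0,"z":0,"spin":0,"hand":3.6}]}}

```text
time: 21.18
position: [548.1, -102.0, 46.3]
orientation: [1.823, 2.553, -0.001]
force: [3.5, -6.6, -2.2]
width: 0.38
gripper_force: 3.6
```

>>> {"fn": "move_arm", "kwargs": {"plan": [{"x":0.05,"y":0,"z":0,"spin":0,"hand":3.6},{"x":0.05,"y":0,"z":0,"spin":0,"hand":3.6},{"x":0.05,"y":0,"z":0,"spin":0,"hand":3.6},{"x":0.05,"y":0,"z":0,"spin":0,"hand":3.6},{"x":0.05,"y":0,"z":0,"spin":0,"hand":3.6},{"x":0.05,"y":0,"z":0,"spin":0,"hand":3.6},{"x":0.05,"y":0,"z":0,"spin":0,"hand":3.6},{"x":0.05,"y":0,"z":0,"spin":0,"hand":3.6},{"x":0.05,"y":0,"z":0,"spin":0,"hand":3.6},{"x":0.05,"y":0,"z":0,"spin":0,"hand":3.6}]}}

```text
time: 22.02
position: [546.5, -97.2, 46.4]
orientation: [1.823, 2.553, -0.001]
force: [2.4, -6.3, -2.1]
width: 0.381
gripper_force: 3.6
```

>>> {"fn": "move_arm", "kwargs": {"plan": [{"x":0.05,"y":0,"z":0,"spin":0,"hand":3.6},{"x":0.05,"y":0,"z":0,"spin":0,"hand":3.6},{"x":0.05,"y":0,"z":0,"spin":0,"hand":3.6},{"x":0.05,"y":0,"z":0,"spin":0,"hand":3.6},{"x":0.05,"y":0,"z":0,"spin":0,"hand":3.6},{"x":0.05,"y":0,"z":0,"spin":0,"hand":3.6},{"x":0.03,"y":0,"z":0,"spin":0,"hand":3.6},{"x":0.03,"y":0,"z":0,"spin":0,"hand":3.6},{"x":0.03,"y":0,"z":0,"spin":0,"hand":3.6},{"x":0.03,"y":0,"z":0,"spin":0,"hand":3.6}]}}

```text
time: 22.85
position: [545.2, -93.2, 46.4]
orientation: [1.823, 2.553, -0.001]
force: [2.7, -6.0, -1.3]
width: 0.378
gripper_force: 3.5
```

>>> {"fn": "move_arm", "kwargs": {"plan": [{"x":0.03,"y":0,"z":0,"spin":0,"hand":3.6},{"x":0.03,"y":0,"z":0,"spin":0,"hand":3.6},{"x":0.03,"y":0,"z":0,"spin":0,"hand":3.6},{"x":0.03,"y":0,"z":0,"spin":0,"hand":3.6},{"x":0.03,"y":0,"z":0,"spin":0,"hand":3.6},{"x":0.03,"y":0,"z":0,"spin":0,"hand":3.6},{"x":0.03,"y":0,"z":0,"spin":0,"hand":3.6},{"x":0,"y":0,"z":0,"spin":0,"hand":3.6},{"x":0,"y":0,"z":0,"spin":0,"hand":3.6},{"x":0,"y":0,"z":0,"spin":0,"hand":3.6}]}}

```text
time: 23.68
position: [545.1, -93.0, 46.6]
orientation: [1.82, 2.551, -0.004]
force: [5.0, -11.8, -3.3]
width: 0.377
gripper_force: 6.4
```

Force climbed to 12.8 N with no further motion, at the expected place: that is the stop. I'm backing off, lifting and checking.

>>> {"fn": "move_arm", "kwargs": {"plan": [{"x":0.03,"y":0,"z":0,"spin":0,"hand":3.6},{"x":0,"y":0,"z":0,"spin":0,"hand":3.6},{"x":0,"y":0,"z":0,"spin":0,"hand":3.6},{"x":-0.4,"y":0,"z":0,"spin":0,"hand":3.6},{"x":-0.6,"y":0,"z":0,"spin":0,"hand":3.6},{"x":0,"y":0,"z":-1.5,"spin":0,"hand":3.6},{"x":0,"y":0,"z":-3,"spin":0,"hand":3.6},{"x":-3,"y":0,"z":-2.5,"spin":0,"hand":3.6},{"x":-3,"y":0,"z":-2.5,"spin":0,"hand":3.6},{"x":-3,"y":0,"z":-2.5,"spin":0,"hand":3.6}]}}

```text
time: 24.52
position: [575.5, -184.1, 166.9]
orientation: [-1.823, -2.557, -0.002]
force: [1.2, -1.4, 0.2]
width: 0.379
gripper_force: 0.0
```

>>> {"fn": "move_arm", "kwargs": {"plan": [{"x":-3,"y":0,"z":0,"spin":0,"hand":3.6},{"x":-1,"y":0,"z":0,"spin":0,"hand":3.6},{"x":0,"y":0,"z":0,"spin":0,"hand":3.6},{"x":0,"y":0,"z":0,"spin":0,"hand":3.6},{"x":0,"y":0,"z":0,"spin":0,"hand":3.6},{"x":0,"y":0,"z":0,"spin":0,"hand":3.6},{"x":0,"y":0,"z":0,"spin":0,"hand":3.6},{"x":0,"y":0,"z":0,"spin":0,"hand":3.6},{"x":0,"y":0,"z":0,"spin":0,"hand":3.6},{"x":0,"y":0,"z":0,"spin":0,"hand":3.6}]}}

```text
time: 25.35
position: [588.5, -221.6, 165.7]
orientation: [-1.825, -2.557, -0.0]
force: [-0.1, 1.0, -0.5]
width: 0.382
gripper_force: 0.0
```

Run:
```python
from h import *
s,c,T=wrist("w3"); print(s["position"],s["force"])
t=np.radians(18.9); x=np.array([np.cos(t),np.sin(t)]); y=np.array([-x[1],x[0]]); c0=np.array([562.3,-146.8])
g=c["frame"].astype(int).sum(2)//3
M=np.eye(4); 
# cast blank edges: project jig y lines on x=0 for z=50.5
def px(X,Y,z):
    p=np.r_[c0+x*X+y*(Y+62),z,1]; q=np.linalg.inv(T)@p; a=q[:2]/q[2]; return a*(1+float(c["k1"])*(a@a))*c["K"][0,0]+c["K"][:2,2]
for n,p in (("front",(2,96,50.5)),("rear",(2,6,50.5)),("left",(-33,40,50.5)),("right",(37,40,50.5))): print(n,px(*p).round(1))
a,b=px(-45,112,50),px(45,-25,50); 
f=c["frame"]; u0,v0=max(int(a[0])-20,0),max(int(a[1])-10,0); f=f[v0:v0+190,u0:u0+190,::-1]; print(u0,v0)
cv2.imwrite("pics/w3c.png",cv2.resize(f,None,fx=3.1,fy=3.1,interpolation=cv2.INTER_CUBIC))
```

```text
[ 588.47104095 -221.60589356  165.6776167 ] [-0.05313862  1.04270606 -0.50326125]
front [322.1 -74.2]
rear [321.8  40.3]
left [282.9  -1.1]
right [360.9  -0.9]
246 0
```

View pics/w3c.png

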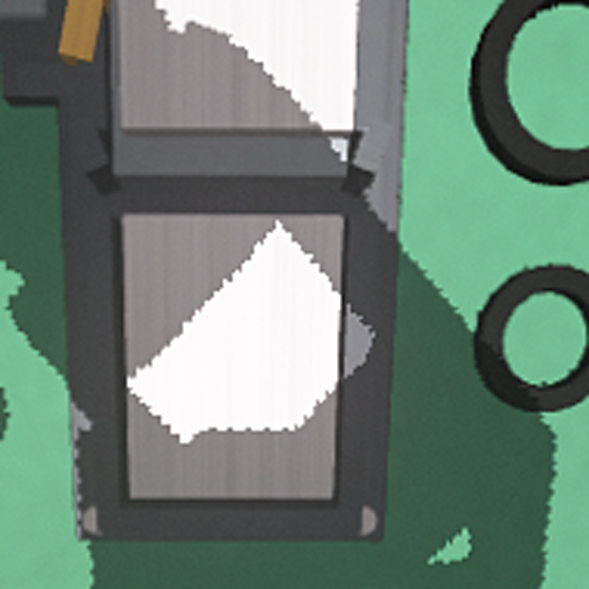

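The crop shows the blank on the bed with its rear edge at v≈129, square to the rails, and blank2 still in the magazine. The far end is out of view, so I'll rise for a look at the stop.

>>> {"fn": "move_arm", "kwargs": {"plan": [{"x":2,"y":0,"z":-2,"spin":0,"hand":3.6},{"x":2,"y":0,"z":-2,"spin":0,"hand":3.6},{"x":2,"y":0,"z":-2,"spin":0,"hand":3.6},{"x":2,"y":0,"z":-2,"spin":0,"hand":3.6},{"x":1,"y":0,"z":-1,"spin":0,"hand":3.6},{"x":0,"y":0,"z":0,"spin":0,"hand":3.6},{"x":0,"y":0,"z":0,"spin":0,"hand":3.6},{"x":0,"y":0,"z":0,"spin":0,"hand":3.6},{"x":0,"y":0,"z":0,"spin":0,"hand":3.6},{"x":0,"y":0,"z":0,"spin":0,"hand":3.6}]}}

```text
time: 26.23
position: [558.8, -137.4, 253.8]
orientation: [-1.825, -2.554, 0.002]
force: [-0.3, 0.1, -0.1]
width: 0.377
gripper_force: 0.0
```

Run:
```python
from h import *
s,c,T=wrist("w4"); print(s["position"],s["force"])
t=np.radians(18.9); x=np.array([np.cos(t),np.sin(t)]); y=np.array([-x[1],x[0]]); c0=np.array([562.3,-146.8])
def px(X,Y,z):
    p=np.r_[c0+x*X+y*(Y+62),z,1]; q=np.linalg.inv(T)@p; a=q[:2]/q[2]; return a*(1+float(c["k1"])*(a@a))*c["K"][0,0]+c["K"][:2,2]
for n,p in (("front",(2,96,50.5)),("rear",(2,6,50.5)),("left",(-33,40,50.5)),("right",(37,40,50.5))): print(n,px(*p).round(1))
a=px(-45,112,50); u0,v0=int(a[0])-25,max(int(a[1])-12,0); print(u0,v0)
cv2.imwrite("pics/w4c.png",cv2.resize(c["frame"][v0:v0+130,u0:u0+130,::-1],None,fx=4.5,fy=4.5,interpolation=cv2.INTER_CUBIC))
```

```text
[ 558.79989164 -137.43379554  253.76797551] [-0.32163154  0.08766424 -0.08376407]
front [322.4  59.2]
rear [322.2 133.8]
left [295.  106.7]
right [349.6 106.7]
258 33
```

View pics/w4c.png

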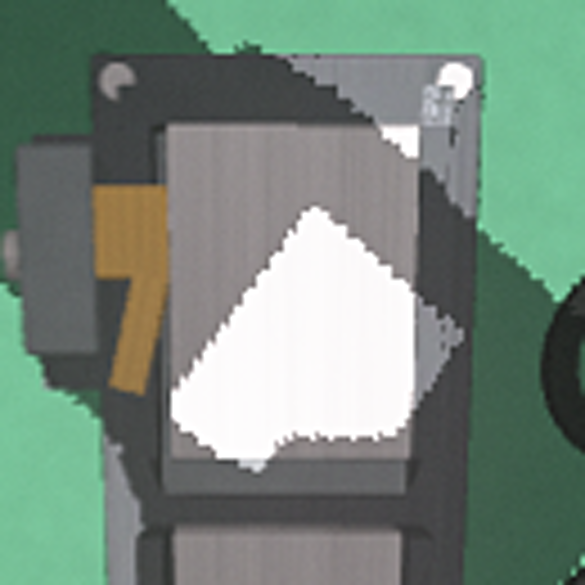

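The blank's front edge, at crop y≈123, is flush against the stop with no bed showing. It is square and against the +x rail, with the pad pushed back, and the robot is clear.

```bash
python3 -c "from cell import hand_in; print(hand_in())"
```

```text
the job is handed in; nothing more can be done
None
```

The top blank is on the landing bed, home against the stop and square between the rails; the gripper has let go and is clear, and I handed the job in at about 26 s of the 67 s allowed (no verdict came back). The highest push I read was about 13 N.

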